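Slide the frog board off the stack into its storage slot

TASK

Take the top puzzle board of the stack by its green frog knob and slide it flat off the stack, without lifting it, into the slot of the stand, until you feel it has pushed the red sprung bumper in as far as it goes; keep leaning on it there for about half a second with a steady push of about 8 N, never over 20. Leave the board there, holding the bumper in, and let go. The two boards beneath must stay where they are, and nothing else on the table may be disturbed.

Things in the scene. Friction and masses are not known exactly. Their poses are not given: they have to be found in the camera images.
- frog_knob (a point): Centre (half-way up) of the green frog knob fixed in the middle of the top board. The knob is a block 30 mm along its x, 26 mm along y, 34 mm tall, with two eye bumps 7 mm higher near its -x side. The board's top lies 17 mm, its underside 27 mm below this point. z up; y is the way to slide, up to 0.03 rad off the stand's y at the start.
- slot_line (a point): Point on the stand's centre line at the height of the slot floor, which is 2 mm below the underside of the stacked top board. x across, +y along the slot, z up. Floor from y = -25 mm on; side rails from y = -15 mm, 125 mm apart (flared before that); the board slides in along +y with its centre on x = 0.
- bumper (a joint): How far the red bumper across the slot (70 mm wide, under 15 mm high) is pushed in, m: 0 free, 0.006 at its hard stop. Weak spring (0.25 N): only the hard stop is felt, and the board's weight keeps it in. Its dark stop is clamped anew each time, place NOT measured: fully in, the knob's centre is at y = 41 to 91 mm from slot_line; find it by feel.
- mid_board: Blue board under the frog board, loose, 120 x 110 x 10 mm; origin at the centre of its underside, z up.
- low_board: Yellow board at the bottom of the stack, loose, 120 x 110 x 10 mm; origin at the centre of its underside, z up.
- frog_board: Top board of the stack, natural light wood, loose, 120 mm along x, 110 mm along y, 10 mm thick, about 0.14 kg, the knob rigidly fixed on it; origin at the centre of its underside, axes as frog_knob. Wood on wood it slides with under 3 N.
- stand: Fixed wooden stand on the table, 150 mm along x, 350 mm along y; origin on the table, 30 mm below point slot_line, same axes. The stack of three boards lies on its -y end, centre at y = -90 mm, nothing holding them. The slot is its +y end. More than 25 N of the board on slot, rails or bumper is too much.
- duck: Bystander: red wooden duck, 60 mm tall, 26 x 80 mm; origin under its centre.
- star: Bystander: yellow star, 64 mm across, 18 mm thick, lying; origin under its centre.
- fish: Bystander: blue fish, about 70 x 55 mm, 18 mm thick, lying; origin under its centre.
- bead_cup: Bystander: blue cup, 70 mm across, 70 mm tall; origin under its centre.
- stack_ring: Bystander: orange ring, 70 mm across, 18 mm thick, lying; origin under its centre.
- lip_start (a point): Point on the slot's centre line, level with the lips' top, where the lips begin, 10 mm along +y from slot_line, 22 mm above the slot floor; same axes. From here on lips overhang both edges of the board: underside 16 mm above the floor, 113 mm open between them for the knob, so the board can only be slid in.
Mind the look-alikes: they are no part of the job. Leave any pink or purple look-alike of the frog_board alone.

How it is judged:
On the way, in this order (a step that is already met when the one before it is completed fails the run):
1. the frog board lies flat, half off the stack and in the mouth of the slot, low (y of frog_knob in the frame of slot_line between -0.045 and 0.03 m and z of frog_knob in the frame of slot_line below 0.034 m), for 0.05 s.
2. the board presses the bumper fully in, with at least 4 N on the stand (value of joint bumper above 0.005 m and contact force between frog_board and stand above 4 N), for 0.2 s.
At the end, for the whole second after the job is handed in: The frog board lies flat on the slot floor between the rails (centre within 6 mm of the slot's middle, tilt under 0.05 rad), at rest, still holding the bumper in by more than 3.5 of its 6 mm; the two boards beneath have moved less than 6 mm (value of joint bumper above 0.0035 m and y of frog_knob in the frame of slot_line above 0.035 m and x of frog_knob in the frame of slot_line between -0.006 and 0.006 m and z of frog_knob in the frame of slot_line below 0.03 m and angle between frog_knob's own z axis and vertical below 0.05 rad and linear speed of frog_board below 0.01 m/s and distance of each of mid_board, low_board from where it was at the start of the episode below 0.006 m); the robot touches nothing.
It fails at once if the frog board is lifted (more than 10 mm above its start height) instead of slid (height (world z) of frog_knob above 0.069 m).
It fails at once if a board beneath is displaced by more than 8 mm (distance of any of mid_board, low_board from where it was at the start of the episode above 0.008 m).
It fails at once if the board is forced against the bumper, rails or lips with more than 25 N (contact force between frog_board and stand above 25 N).
It fails at once if the board is pressed onto the stack with more than 20 N (contact force between frog_board and mid_board above 20 N).
It fails at once if a bystander is moved by more than 15 mm (distance of any of duck, star, fish, bead_cup, stack_ring from where it was at the start of the episode above 0.015 m).
It also fails if it takes over 51 s, if anything falls off the work surface, if the arm or the gripper's body presses on something with over 40 N, if the wrist force passes 120 N, or if a joint passes its speed limit or range.

ROBOT

A 7-joint arm with a two-finger parallel gripper is mounted at the origin on the work surface. World frame = base frame: x ahead of the robot, y to its left, z up, the work surface at z = 0. Lengths are in m, angles in rad, forces in N, time in s.
With the tool pointing down it reaches from about 0.425 to 1.025 m from the base axis. Payload 9.4 kg.
Tool frame: the origin (TCP) lies between the finger pads; the fingertips stand env.finger_overhang ahead of it and the grasp point (between the pads) lies 11 mm behind it (env.finger_overhang is the distance from the TCP to the fingertips, in m); z points along the fingers, x is the direction in which the jaws open and shut, and the axes are right-handed (so a half turn about z gives the same grasp; the last joint's range is limited). The gripper opens to 93 mm and grips with 3 to 60 N. Pads are 15 mm wide; open, the fingers measure 128 mm over their backs; the gripper's body (75 mm by 188 mm) begins 65 mm behind the grasp point.
Start: joints at [1.117, 0.599, -0.003, 1.599, 0.002, 0.943, -0.08], TCP at [0.267, -0.674, 0.227] pointing down, gripper open.
Joint ranges: [-2.57, 2.57], [-0.35, 1.97], [-1.29, 1.29], [0.11, 2.56], [-1.05, 4.19], [0.11, 1.86], [-2.63, 2.63]. Speed limits (rad/s): [2.22, 2.22, 3.01, 3.01, 3.14, 3.14, 3.14].

INTERFACE

Orientations are given as a rotation vector (axis times angle).
In Python, from workcell import env, cams gives the robot as it stands.
- The arm moves only by the tool play_rows, never from a script. Its argument "commands" is one flat list of numbers, 4 for each row, row after row: the shift along the tool's x, y, z in units of 30 mm (1.0 is 30 mm), then the turn about the tool's z in degrees. A call has 1 to 12 rows; each row is the pose to reach, as a shift and turn from the pose commanded when the call began, along the tool's axes at that moment; what a row does not reach only later rows make up. A row lasts 1/8 s, in which the tool goes at most 62.5 mm and 10.7 degrees, less where a joint would pass 70% of its speed; a pose out of reach is approached as far as the arm can. A call with a gripper value outside its range is refused whole. "gripper" is the opening, from 0 (shut) to 1 (fully open), set as the call begins (left out, the last holds). The fingers move at their own pace and stop on an object; "force" is the grip in N (left out, the last holds). Time passes only in rows, so rows that repeat a pose let the fingers close. It gives the time, the measured TCP pose, the force and the opening at its end, in the units of the state.
- env.sense(): the state, without advancing time (a new reading comes with each control period).
- cams.capture(name): name is "scene" or "top" or "wrist"; returns the picture (420x560x3 uint8, red, green, blue); there is no depth.
- cams.camera_info(name): a dict with "intrinsics" (3x3 intrinsics, pixels), "R" (3x3) and "t" (3): a world point X has camera coordinates R X + t; the wrist camera has in their place "mount" (4x4, takes a point from camera to tool coordinates, whose origin is the TCP and whose axes are the tool frame's). Camera axes: x right, y down, z forward; pixel columns grow to the right and rows downward; lengths in m; the calibration is good to about 2 mm. A picture is of the moment at which its call begins: read the wrist's pose just before it. camera_info takes no time and is no camera call.
- env.hand_in(): hands the job in, once; it reports no verdict.
The state is a dict: "clock": time; "joints": joint angles; "qd": joint speeds; "joint_torque": joint torques, N m; "ee_pos": TCP position; "tcp_rot": TCP orientation; "ft_force": force on the tool from outside, world axes, zero at the start; "moment": the same for the moment, N m; "finger_gap": opening from 0.0 (shut) to 1.0 (fully open).
Only numpy, scipy, OpenCV 4.12 (cv2) and the standard library are available. Lean on these libraries where they do the work, as an engineer would, in place of code of your own. Each camera call takes 0.05 s, during which the arm holds its last target. There are 200 camera calls.

## Working session

There is one attempt and no reset: what is moved stays moved. The work goes in short steps, Python scripts to look and compute and a tool call to move; the robot and the scene stay as the last step left them, time stands still between calls to the robot, and variables do not carry over. Pictures are saved under pics/ and viewed, about 8 in all and at most 12, crops included, and the job is handed in when it is done.

Besides the shell and the picture viewer there is one more tool, called after ">>>" by a JSON object that holds its "method" and its "body". play_rows: Moves the arm, as the interface text tells. Its arguments: {"type":"object","properties":{"commands":{"type":"array","items":{"type":"number"}},"gripper":{"type":"number"},"force":{"type":"number"}},"required":["commands"]}

```bash
mkdir -p pics; ls; python3 - <<'E'
from workcell import env,cams
import cv2,numpy as np
s=env.sense();print(s,env.finger_overhang)
ims=[]
for n in("scene","top"):
    i=cams.capture(n);cv2.imwrite(f"pics/{n}0.png",i[:,:,::-1]);print(n,cams.camera_info(n))
print(cams.camera_info("wrist"))
E
```

```text
pics
{'clock': 0.0, 'joints': array([ 1.11731283,  0.60013025, -0.00253664,  1.60013841,  0.00176792,
        0.94288859, -0.07980236]), 'qd': array([-0.00112849,  0.00058265,  0.00151183, -0.00153881, -0.00129021,
        0.00159148,  0.00071107]), 'joint_torque': array([-4.49528752e-04, -7.65086102e+01,  1.49680585e+00, -2.52358854e+01,
       -5.25697321e-02,  1.66752969e-02,  1.79833337e-04]), 'ee_pos': array([ 0.26656105, -0.6737005 ,  0.2257533 ]), 'tcp_rot': array([-2.59755308e+00,  1.76562901e+00,  2.12993619e-03]), 'ft_force': array([ 0.31291436, -0.75099076, -1.32983502]), 'moment': array([-0.05107433,  0.01759918,  0.02207212]), 'finger_gap': 0.9988619585461136} 0.008
scene {'intrinsics': array([[412.92463113,   0.        , 277.26550492],
       [  0.        , 412.92463113, 212.34449404],
       [  0.        ,   0.        ,   1.        ]]), 'R': array([[ 0.50118007,  0.86512492,  0.01942726],
       [ 0.48475497, -0.26208731, -0.83445963],
       [-0.71682018,  0.42763199, -0.55072653]]), 't': array([-0.20575723, -0.1807333 ,  1.40555111])}
top {'intrinsics': array([[382.5
[... 202 characters left out ...]
03],
       [-9.86075364e-01, -1.22473124e-02, -1.65847459e-01],
       [ 1.65857206e-01,  2.22600813e-04, -9.86149754e-01]]), 't': array([-0.03986255,  0.49822194,  1.24137229])}
{'intrinsics': array([[350.43269966,   0.        , 279.0164766 ],
       [  0.        , 350.43269966, 215.86264584],
       [  0.        ,   0.        ,   1.        ]]), 'mount': array([[ 9.99999817e-01,  5.08315437e-04, -3.26590165e-04,
         6.56606533e-04],
       [-4.02779948e-04,  9.63766166e-01,  2.66748222e-01,
        -7.37928786e-02],
       [ 4.50348791e-04, -2.66748042e-01,  9.63766195e-01,
        -1.59042985e-01],
       [ 0.00000000e+00,  0.00000000e+00,  0.00000000e+00,
         1.00000000e+00]])}
```

View pics/top0.png

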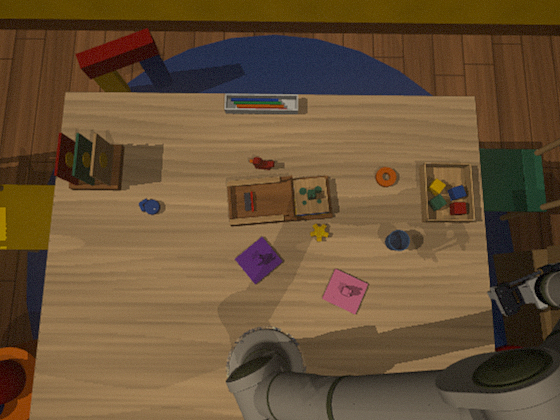

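View pics/scene0.png

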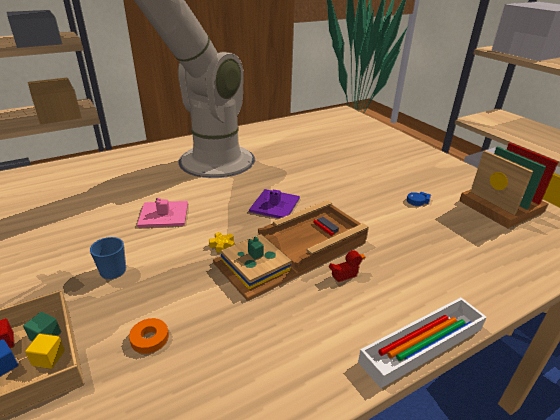

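Candidates for the frog board: the natural wood board with the green knob on the stack (top 312,196; scene 256,248), the purple board (260,260) and the pink board (346,291). I choose the first. Next I'll check it in a close crop and measure coarsely.

```bash
cat > h.py <<'E'
import numpy as np,cv2
from workcell import env,cams
from scipy.spatial.transform import Rotation as Ro
def cam(n,s=None):
    c=cams.camera_info(n);K=c["intrinsics"]
    if n=="wrist":
        s=s or env.sense();T=np.eye(4);T[:3,:3]=Ro.from_rotvec(s["tcp_rot"]).as_matrix();T[:3,3]=s["ee_pos"]
        M=np.linalg.inv(T@c["mount"]);return K,M[:3,:3],M[:3,3]
    return K,np.array(c["R"]),np.array(c["t"])
def ray(c,p):
    K,R,t=c;d=R.T@np.linalg.inv(K)@[p[0],p[1],1];return -R.T@t,d/np.linalg.norm(d)
def plane(c,p,z):
    o,d=ray(c,p);return o+d*(z-o[2])/d[2]
def tri(c1,p1,c2,p2):
    P=[c[0]@np.c_[c[1],c[2]] for c in(c1,c2)]
    X=cv2.triangulatePoints(P[0],P[1],np.array(p1,float).reshape(2,1),np.array(p2,float).reshape(2,1))[:,0];return X[:3]/X[3]
def proj(c,X):
    q=c[0]@(c[1]@X+c[2]);return q[:2]/q[2]
E
python3 - <<'E'
from h import *
a=cv2.imread("pics/top0.png")[170:230,220:340];b=cv2.imread("pics/scene0.png")[200:310,200:380]
a=cv2.resize(a,(780,390),interpolation=cv2.INTER_CUBIC);b=cv2.resize(b,None,fx=2,fy=2)
cv2.imwrite("pics/crop0.png",np.vstack([a,cv2.copyMakeBorder(b,0,0,0,780-b.shape[1],0)])[:600])
c=cam("top")
for p in[(312,196),(260,199),(229,178),(230,225),(328,177),(331,215)]:print(p,plane(c,p,.05))
print(tri(c,(312,193),cam("scene"),(256,240)))
print(Ro.from_rotvec(env.sense()["tcp_rot"]).as_matrix().round(3))
E
```

```text
(312, 196) [ 0.55655824 -0.14692946  0.05      ]
(260, 199) [0.54410426 0.02740522 0.05      ]
(229, 178) [0.61526275 0.1336975  0.05      ]
(230, 225) [0.45498411 0.1250317  0.05      ]
(328, 177) [ 0.62296855 -0.20127809  0.05      ]
(331, 215) [ 0.49271278 -0.21002536  0.05      ]
[ 0.56027014 -0.14311535  0.08174293]
[[ 0.368 -0.93  -0.001]
 [-0.93  -0.368  0.001]
 [-0.001  0.    -1.   ]]
```

View pics/crop0.png

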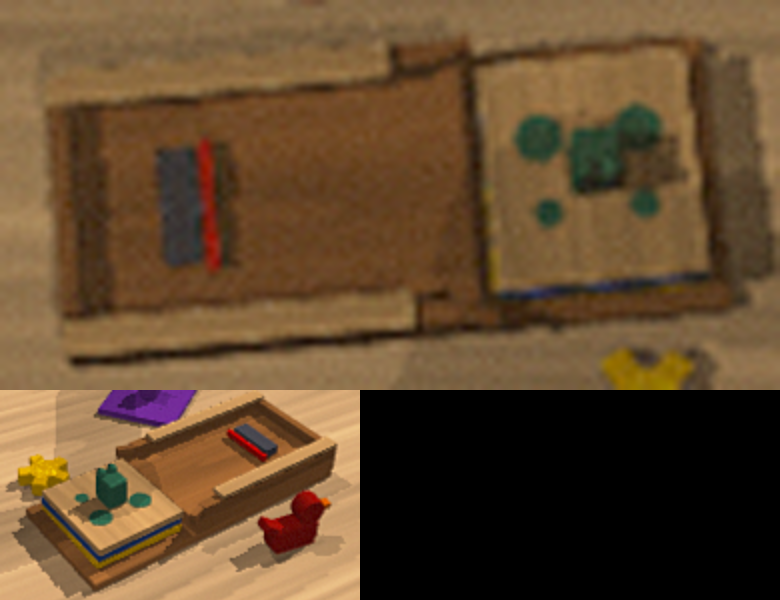

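The crop confirms it: natural wood board, green frog knob, at the right-hand end of the stand. The slot runs to the left towards the red bumper at about (210,205) in the crop. I'll move above it for a wrist view.

>>> {"method": "play_rows", "body": {"commands": [-1.3, -1.3, 0, 2, -2.8, -2.9, 0, 4, -4.3, -4.5, 0, 6, -5.8, -6.1, 0, 8, -7.3, -7.7, 0, 10, -8.9, -9.3, 0, 12, -10.5, -10.9, 0, 14, -12.1, -12.5, 0, 16, -13.6, -14.1, 0, 17.6, -14.8, -15.3, 0, 17.6, -15.4, -15.9, 0, 17.6, -15.4, -15.9, 0, 17.6], "gripper": 1}}

```text
clock: 1.6
ee_pos: [0.5415, -0.0648, 0.2262]
tcp_rot: [-2.304, 2.135, 0.001]
ft_force: [0.1, -0.2, 0.1]
finger_gap: 0.998
```

>>> {"method": "play_rows", "body": {"commands": [0, 0, 0, 0, 0, 0, 0, 0]}}

```text
clock: 1.85
ee_pos: [0.5396, -0.0707, 0.2265]
tcp_rot: [2.294, -2.145, -0.0]
ft_force: [-0.6, -0.3, -0.0]
finger_gap: 1.0
```

```bash
python3 - <<'E'
from h import *
s=env.sense();i=cams.capture("wrist");cv2.imwrite("pics/w1.png",i[:,:,::-1]);np.save("w1.npy",np.r_[s["ee_pos"],s["tcp_rot"]])
print(s["ee_pos"],Ro.from_rotvec(s["tcp_rot"]).as_matrix().round(3),s["ft_force"],s["qd"].round(3))
E
```

```text
[ 0.53962875 -0.07068545  0.22652933] [[ 0.067 -0.998 -0.001]
 [-0.998 -0.067 -0.001]
 [ 0.001  0.001 -1.   ]] [-5.98114030e-01 -3.26793093e-01 -5.65083416e-04] [ 0.006 -0.002 -0.005 -0.002 -0.002 -0.001 -0.003]
```

View pics/w1.png

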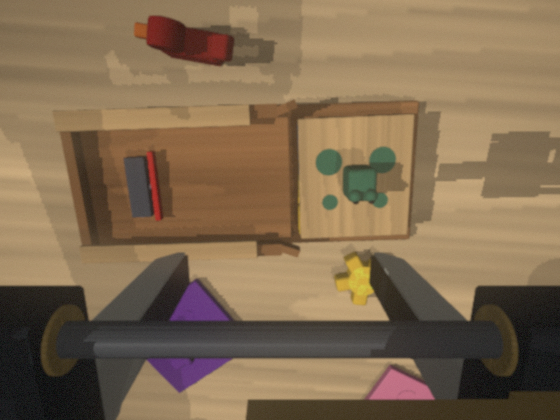

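The wrist view shows the knob at (361,184), the slot with its red bumper at (155,186), the lips along rows 115 and 250, the duck at (190,42) and the star at (358,280). I'll take a second, lower view for height and alignment.

>>> {"method": "play_rows", "body": {"commands": [-0.5, -0.3, 0.8, 0, -1.0, -0.6, 1.6, 0, -1.3, -0.75, 2.2, 0, -1.3, -0.75, 2.2, 0, -1.3, -0.75, 2.2, 0]}}

```text
clock: 2.52
ee_pos: [0.56, -0.0295, 0.1611]
tcp_rot: [2.296, -2.144, 0.001]
ft_force: [0.6, -0.1, 0.8]
finger_gap: 0.995
```

```bash
python3 - <<'E'
from h import *
s=env.sense();i=cams.capture("wrist");cv2.imwrite("pics/w2.png",i[:,:,::-1]);np.save("w2.npy",np.r_[s["ee_pos"],s["tcp_rot"]])
print(s["ee_pos"],s["ft_force"])
# green knob blobs in both
for n in("w1","w2"):
    im=cv2.imread(f"pics/{n}.png");h=cv2.cvtColor(im,cv2.COLOR_BGR2HSV)
    for nm,m in(("green",cv2.inRange(h,(65,70,20),(95,255,255))),("red",cv2.inRange(h,(0,170,90),(6,255,255))|cv2.inRange(h,(174,170,90),(180,255,255)))):
        k,l,st,c=cv2.connectedComponentsWithStats(m)
        print(n,nm,[(st[j].tolist(),c[j].round(1).tolist()) for j in range(1,k) if st[j,4]>80])
im=cv2.imread("pics/w2.png")
cv2.imwrite("pics/w2c.png",cv2.resize(im[90:330],None,fx=800/560,fy=800/560,interpolation=cv2.INTER_CUBIC))
E
```

```text
[ 0.55998703 -0.029486    0.16107793] [ 0.60187139 -0.14264922  0.79337004]
w1 green []
w1 red [([147, 16, 22, 30, 508], [156.8, 30.6]), ([201, 34, 26, 26, 408], [215.3, 46.5]), ([147, 152, 14, 69, 423], [153.6, 185.8])]
w2 green []
w2 red [([173, 27, 31, 37, 780], [185.7, 44.3]), ([237, 48, 35, 31, 746], [255.4, 62.7]), ([169, 187, 15, 65, 482], [176.0, 219.1])]
```

View pics/w2.png

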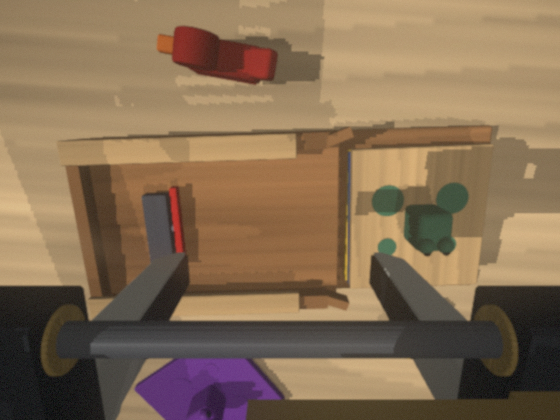

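```bash
python3 - <<'E'
from h import *
for n in("w1","w2"):
    im=cv2.imread(f"pics/{n}.png");h=cv2.cvtColor(im,cv2.COLOR_BGR2HSV)
    print(n,"knob hsv",h[184,361] if n=="w1" else h[228,428])
im=cv2.imread("pics/w1.png");g=im.astype(int)
for c in(120,200,240):
    print(c,"up",[(r,*g[r,c-2:c+3].mean(0).astype(int)) for r in range(106,136,2)]);print("lo",[(r,*g[r,c-2:c+3].mean(0).astype(int)) for r in range(232,266,2)])
print("board col355 lo",[(r,*g[r,353:358].mean(0).astype(int)) for r in range(228,244)]);print("up",[(r,*g[r,353:358].mean(0).astype(int)) for r in range(108,122)])
print("board row 210",[(c,*g[208:213,c].mean(0).astype(int)) for c in list(range(290,306))+list(range(404,422))])
E
```

```text
w1 knob hsv [ 64  74 107]
w2 knob hsv [58 58 83]
120 up [(106, np.int64(98), np.int64(132), np.int64(155)), (108, np.int64(92), np.int64(126), np.int64(151)), (110, np.int64(98), np.int64(141), np.int64(173)), (112, np.int64(96), np.int64(139), np.int64(172)), (114, np.int64(97), np.int64(141), np.int64(173)), (116, np.int64(97), np.int64(140), np.int64(172)), (118, np.int64(98), np.int64(142), np.int64(174)), (120, np.int64(98), np.int64(143), np.int64(175)), (122, np.int64(97), np.int64(143), np.int64(175)), (124, np.int64(101), np.int64(146), np.int64(180)), (126, np.int64(101), np.int64(146), np.int64(180)), (128, np.int64(95), np.int64(139), np.int64(171)), (130, np.int64(67), np.int64(100), np.int64(134)), (132, np.int64(64), np.int64(97), np.int64(134)), (134, np.int64(63), np.int64(97), np.int64(135))]
lo [(232, np.int64(59), np.int64(88), np.int64(122)), (234, np.int64(56), np.int64(86), np.int64(117)), (236, np.int64(57), np.int64(87), np.int64(120)), (238, np.int64(51), np.int64(76), np.int64(103)), (240, np.int64(48), np.int64(67), np.int64(88)), (242, np.int64(48), np.in
[... 6458 characters left out ...]
int64(80), np.int64(116), np.int64(144)), (409, np.int64(60), np.int64(87), np.int64(112)), (410, np.int64(53), np.int64(78), np.int64(99)), (411, np.int64(65), np.int64(89), np.int64(110)), (412, np.int64(76), np.int64(104), np.int64(123)), (413, np.int64(84), np.int64(112), np.int64(131)), (414, np.int64(85), np.int64(113), np.int64(133)), (415, np.int64(84), np.int64(113), np.int64(133)), (416, np.int64(82), np.int64(110), np.int64(130)), (417, np.int64(83), np.int64(109), np.int64(129)), (418, np.int64(80), np.int64(108), np.int64(127)), (419, np.int64(81), np.int64(108), np.int64(128)), (420, np.int64(81), np.int64(108), np.int64(128)), (421, np.int64(82), np.int64(109), np.int64(128))]
```

```bash
cat > fit.py <<'E'
from h import *
def load(n):
    v=np.load(n+".npy");s=dict(ee_pos=v[:3],tcp_rot=v[3:])
    return cv2.GaussianBlur(cv2.imread(f"pics/{n}.png"),(3,3),0)[:,:,2].astype(float),cam("wrist",s)
def edge(g,ax,ks,lo,hi,sgn):
    """edge points; ax=0: for columns ks search rows lo..hi (may be callables); sgn +1 dark->light"""
    out=[]
    for k in ks:
        a=int(lo(k)) if callable(lo) else lo;b=int(hi(k)) if callable(hi) else hi
        p=(g[a:b,k] if ax==0 else g[k,a:b]);d=np.gradient(p)*sgn;j=int(d[1:-1].argmax())+1
        den=d[j-1]-2*d[j]+d[j+1];q=a+j+(0 if den==0 else .5*(d[j-1]-d[j+1])/den)
        out.append((k,q) if ax==0 else (q,k))
    return np.array(out)
def wline(c,P,z):
    W=np.array([plane(c,p,z)[:2] for p in P]);
    vx,vy,x0,y0=cv2.fitLine(W.astype(np.float32),cv2.DIST_HUBER,0,1e-4,1e-4).ravel().astype(float)
    n=np.array([-vy,vx]);r=np.abs((W-[x0,y0])@n)
    return np.array([x0,y0]),np.array([vx,vy]),np.median(r)*1e3
E
python3 - <<'E'
from fit import *
g,c=load("w1")
def show(nm,P,z):
    p,d,r=wline(c,P,z)
    if abs(d[1])>abs(d[0]): d=d*np.sign(d[1]); print(nm,"x at y=0,-.144:",[round(p[0]+(y-p[1])*d[0]/d[1],4) for y in(0,-.144)],"ang off +y deg",np.degrees(np.arctan2(-d[0],d[1])).round(2),"res mm",r.round(2))
    else: d=d*np.sign(d[0]); print(nm,"y at x=.55",round(p[1]+(.55-p[0])*d[1]/d[0],4),"ang",np.degrees(np.arctan2(d[1],d[0])).round(2),"res",r.round(2))
cols=range(95,245,3)
show("lip up",edge(g,0,cols,120,136,-1),.052)
show("lip lo",edge(g,0,cols,238,250,1),.052)
show("board up",edge(g,0,range(305,402,2),108,123,1),.042)
show("board lo",edge(g,0,range(305,402,2),230,240,-1),.042)
show("board right",edge(g,1,range(130,228,2),402,416,-1),.042)
show("stand left end",edge(g,1,[],0,0,1) if 0 else np.array([(55,111),(55,131)]),.052)
# knob mask: green-ish (B-R relation), both views
for n in("w1","w2"):
    im=cv2.imread(f"pics/{n}.png").astype(int);m=((im[:,:,1]-im[:,:,2])>8).astype(np.uint8)
    k,l,st,ct=cv2.connectedComponentsWithStats(m);print(n,[(st[j].tolist(),ct[j].round(1).tolist()) for j in range(1,k) if st[j,4]>60])
w2=cv2.imread("pics/w2.png")[170:270,340:500];w1=cv2.imread("pics/w1.png")[135:225,300:430]
cv2.imwrite("pics/k.png",np.vstack([cv2.resize(w1,(416,288),interpolation=cv2.INTER_CUBIC),cv2.resize(w2,(416,260),interpolation=cv2.INTER_CUBIC)]))
E
```

```text
lip up x at y=0,-.144: [np.float64(0.6027), np.float64(0.6175)] ang off +y deg 5.84 res mm 0.09
lip lo x at y=0,-.144: [np.float64(0.4884), np.float64(0.5028)] ang off +y deg 5.71 res mm 0.07
board up x at y=0,-.144: [np.float64(0.6056), np.float64(0.6209)] ang off +y deg 6.09 res mm 0.1
board lo x at y=0,-.144: [np.float64(0.4848), np.float64(0.5013)] ang off +y deg 6.52 res mm 0.1
board right y at x=.55 -0.2008 ang 6.16 res 0.04
stand left end y at x=.55 0.1438 ang -5.83 res 0.0
w1 [([344, 147, 51, 60, 1614], [368.5, 177.8]), ([316, 150, 25, 25, 497], [328.3, 161.8]), ([323, 195, 14, 14, 158], [329.6, 201.8])]
w2 [([418, 183, 50, 70, 1796], [442.1, 218.3]), ([373, 186, 27, 30, 614], [385.8, 200.3]), ([405, 213, 7, 26, 105], [407.1, 226.9]), ([378, 239, 18, 16, 224], [386.7, 246.4])]
```

View pics/k.png

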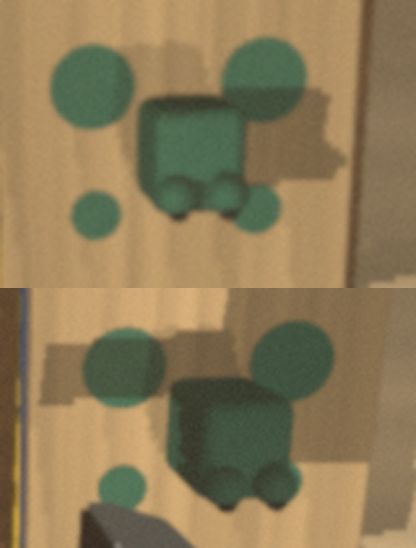

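```bash
python3 - <<'E'
from fit import *
_,c1=load("w1");_,c2=load("w2")
B=np.array([.5613,-.1442]);u=np.array([np.cos(.109),np.sin(.109)])  # board x axis
for z in(.076,.042):print(z,proj(c1,np.r_[B,z]),proj(c2,np.r_[B,z]))
print(tri(c1,(362,169.4),c2,(435.6,215)),"expect",B+.015*u)
# lily pads on board top: height by triangulation
print(tri(c1,(328.3,161.8),c2,(385.8,200.3)),tri(c1,(329.6,201.8),c2,(386.7,246.4)))
# lip edge end (corner) height not needed; stack second look from top+scene done before
s=env.sense();R=Ro.from_rotvec(s["tcp_rot"]).as_matrix();print(s["ee_pos"],R.round(4),s["joints"].round(2))
E
```

```text
0.076 [361.8923368  185.21440262] [434.43963362 233.00337221]
0.042 [354.06641448 178.91071513] [416.867573  220.0824626]
[ 0.57529355 -0.14214471  0.0768547 ] expect [ 0.57621098 -0.14256824]
[ 0.5756572  -0.11742118  0.03831839] [ 0.5368583  -0.12245354  0.04290049]
[ 0.56014405 -0.02947766  0.16134302] [[ 6.850e-02 -9.977e-01  8.000e-04]
 [-9.977e-01 -6.850e-02 -4.000e-04]
 [ 4.000e-04 -8.000e-04 -1.000e+00]] [-0.06  0.49  0.01  2.04 -0.01  0.61 -1.54]
```

The heights from two views agree with the text: knob top at 0.077, board top about 0.042. Knob centre is (0.561,-0.144). The slot's +y runs 5.8° off world y and the board's 6.2°. Approaching now.

>>> {"method": "play_rows", "body": {"commands": [1.6, 0.1, 0, -1, 3.2, 0.2, 0, -2.3, 3.82, 0.22, 0, -2.3, 3.82, 0.22, 0.7, -2.3, 3.82, 0.22, 1.4, -2.3, 3.82, 0.22, 2.0, -2.3, 3.82, 0.22, 2.0, -2.3, 3.82, 0.22, 2.0, -2.3]}}

```text
clock: 3.58
ee_pos: [0.5618, -0.1432, 0.1014]
tcp_rot: [-2.34, 2.096, -0.001]
ft_force: [0.9, -0.3, 0.1]
finger_gap: 0.999
```

```bash
python3 - <<'E'
from fit import *
s=env.sense();R=Ro.from_rotvec(s["tcp_rot"]).as_matrix()
print(s["ee_pos"],R.round(4),s["ft_force"].round(2))
d=np.r_[.5613,-.1442,.054]-s["ee_pos"];print("units",(R.T@d/.03).round(2),"yaw err deg",np.degrees(np.arctan2(R[0,0],-R[1,0]))-6.2)
E
```

```text
[ 0.56182617 -0.14321943  0.10143942] [[ 1.096e-01 -9.940e-01  9.000e-04]
 [-9.940e-01 -1.096e-01 -1.000e-04]
 [ 1.000e-04 -9.000e-04 -1.000e+00]] [ 0.88 -0.26  0.12]
units [0.03 0.02 1.58] yaw err deg 0.09275825268596627
```

>>> {"method": "play_rows", "body": {"commands": [0.03, 0.02, 0.5, 0, 0.03, 0.02, 1.0, 0, 0.03, 0.02, 1.4, 0, 0.03, 0.02, 1.58, 0, 0.03, 0.02, 1.58, 0, 0.03, 0.02, 1.58, 0]}}

```text
clock: 4.32
ee_pos: [0.5611, -0.1444, 0.0534]
tcp_rot: [-2.34, 2.096, -0.0]
ft_force: [-0.4, -0.2, 0.9]
finger_gap: 0.999
```

>>> {"method": "play_rows", "body": {"commands": [0, 0, 0, 0, 0, 0, 0, 0, 0, 0, 0, 0, 0, 0, 0, 0, 0, 0, 0, 0, 0, 0, 0, 0], "gripper": 0.2, "force": 25}}

```text
clock: 5.08
ee_pos: [0.5609, -0.1443, 0.0532]
tcp_rot: [2.34, -2.096, -0.0]
ft_force: [0.8, 0.5, -0.7]
finger_gap: 0.404
```

```bash
python3 - <<'E'
from fit import *
s=env.sense();print(s["ee_pos"],s["ft_force"].round(2),s["moment"].round(2),s["finger_gap"])
i=cams.capture("scene")[190:300,200:360];j=cams.capture("wrist")
cv2.imwrite("pics/g.png",np.vstack([cv2.resize(i,(480,330),interpolation=cv2.INTER_CUBIC),cv2.resize(j[100:320],(480,189*1))])[:,:,::-1])
E
```

```text
[ 0.56091197 -0.14432705  0.05318696] [ 0.77  0.49 -0.68] [0.03 0.   0.07] 0.40440068155732245
```

View pics/g.png

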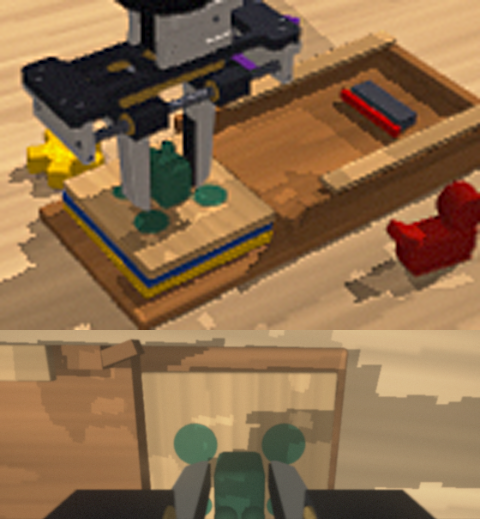

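The fingers straddle the knob along the sliding direction and are still closing (opening 0.40; the knob is about 0.28).

>>> {"method": "play_rows", "body": {"commands": [0, 0, 0, 0, 0, 0, 0, 0, 0, 0, 0, 0, 0, 0, 0, 0]}}

```text
clock: 5.68
ee_pos: [0.5609, -0.1443, 0.0532]
tcp_rot: [2.34, -2.096, -0.0]
ft_force: [0.1, 0.8, -1.2]
finger_gap: 0.278
```

>>> {"method": "play_rows", "body": {"commands": [0, 0, 0, 0, 0, 0, 0, 0]}}

```text
clock: 5.92
ee_pos: [0.5609, -0.1443, 0.0532]
tcp_rot: [2.34, -2.096, -0.0]
ft_force: [-0.1, 0.1, -0.1]
finger_gap: 0.277
```

Gripped: the opening of 0.277 is 26 mm. Sliding 90 mm towards the mouth of the slot, onto the centre line, with almost no unloading.

>>> {"method": "play_rows", "body": {"commands": [-0.1, 0.0, -0.02, 0, -0.3, 0.01, -0.02, 0.2, -0.6, 0.02, -0.02, 0.4, -0.9, 0.02, -0.02, 0.5, -1.2, 0.02, -0.02, 0.5, -1.5, 0.015, -0.02, 0.5, -1.8, 0.015, -0.02, 0.5, -2.1, 0.01, -0.02, 0.5, -2.4, 0.01, -0.02, 0.5, -2.7, 0.005, -0.02, 0.5, -2.9, 0.005, -0.02, 0.5, -2.9, 0.005, -0.02, 0.5]}}

```text
clock: 7.42
ee_pos: [0.5512, -0.0573, 0.0538]
tcp_rot: [-2.332, 2.105, 0.0]
ft_force: [-0.1, 0.3, -2.3]
finger_gap: 0.28
```

```bash
python3 - <<'E'
from fit import *
s=env.sense();R=Ro.from_rotvec(s["tcp_rot"]).as_matrix();p=s["ee_pos"]
print(p,s["ft_force"].round(2),s["moment"].round(2),s["finger_gap"],"off line mm",(p[0]-(.5456-.1012*p[1]))*1e3,"slot y",(p[:2]-[.5522,-.0547])@[-.1007,.9949],"yaw",np.degrees(np.arctan2(R[0,0],-R[1,0])))
i=cams.capture("scene")[190:300,200:380];j=cams.capture("wrist")
cv2.imwrite("pics/s1.png",np.vstack([cv2.resize(i,(560,330),interpolation=cv2.INTER_CUBIC),j[60:310]])[:,:,::-1])
E
```

```text
[ 0.551197   -0.05726606  0.05378039] [-0.07  0.26 -2.35] [-0.03  0.02  0.01] 0.2804196167883476 off line mm -0.198324411180395 slot y -0.002451974926330846 yaw 5.838386120844296
```

View pics/s1.png

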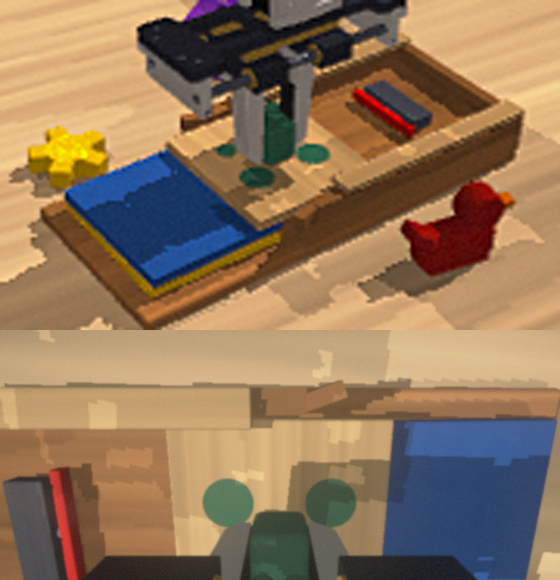

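The board is sliding under the lips and the two lower boards stayed in place. Next, past the stack's edge at knob y > 20 mm, then down about 2 mm to the floor.

>>> {"method": "play_rows", "body": {"commands": [-0.3, 0, 0, 0, -0.6, 0, 0, 0, -0.9, 0, 0, 0, -1.0, 0, 0, 0, -1.0, 0, 0.03, 0, -1.0, 0, 0.06, 0, -1.0, 0, 0.08, 0, -1.0, 0, 0.08, 0]}}

```text
clock: 8.52
ee_pos: [0.5481, -0.0282, 0.0513]
tcp_rot: [2.33, -2.107, -0.0]
ft_force: [-0.1, -0.5, -1.9]
finger_gap: 0.277
```

>>> {"method": "play_rows", "body": {"commands": [0, 0, 0, 0]}}

```text
clock: 8.65
ee_pos: [0.5482, -0.0281, 0.0514]
tcp_rot: [2.331, -2.107, -0.0]
ft_force: [0.4, -0.4, -2.2]
finger_gap: 0.276
```

```bash
python3 - <<'E'
from fit import *
_,c=load("w1");im=cv2.imread("pics/w1.png").astype(int);red=(im[:,:,2]-im[:,:,1])>90
for r in(165,186,205):
    x=np.where(red[r,140:172])[0]+140
    for z in(.044,.034):print(r,x.min(),x.max(),z,[((plane(c,(q,r),z)[:2]-[.5522,-.0547])@[-.1007,.9949]).round(4) for q in(x.max()+.5,x.min())])
E
```

```text
165 149 152 0.044 [np.float64(0.1067), np.float64(0.1101)]
165 149 152 0.034 [np.float64(0.1103), np.float64(0.1138)]
186 152 155 0.044 [np.float64(0.1064), np.float64(0.1098)]
186 152 155 0.034 [np.float64(0.11), np.float64(0.1136)]
205 154 158 0.044 [np.float64(0.1058), np.float64(0.1104)]
205 154 158 0.034 [np.float64(0.1095), np.float64(0.1141)]
```

>>> {"method": "play_rows", "body": {"commands": [-0.1, 0, 0.005, 0, -0.2, 0, 0.01, 0, -0.2, 0, 0.01, 0]}}

```text
clock: 9.02
ee_pos: [0.5476, -0.0215, 0.0512]
tcp_rot: [-2.331, 2.106, 0.0]
ft_force: [0.4, 1.2, -0.0]
finger_gap: 0.283
```

By image, the bumper is fully in at a knob y of about 58–61 mm; the knob is now at 33. I'll move fast to 48, then creep by feel.

>>> {"method": "play_rows", "body": {"commands": [-0.2, 0, 0, 0, -0.35, 0, 0, 0, -0.5, 0, 0, 0, -0.5, 0, 0, 0]}}

```text
clock: 9.52
ee_pos: [0.5461, -0.0063, 0.0512]
tcp_rot: [-2.332, 2.105, 0.0]
ft_force: [-0.5, 1.5, 1.5]
finger_gap: 0.276
```

>>> {"method": "play_rows", "body": {"commands": [-0.05, 0, 0, 0, -0.1, 0, 0, 0, -0.1, 0, 0, 0]}}

```text
clock: 9.9
ee_pos: [0.5459, -0.0042, 0.0512]
tcp_rot: [-2.331, 2.107, -0.0]
ft_force: [-0.7, -1.5, 1.8]
finger_gap: 0.274
```

>>> {"method": "play_rows", "body": {"commands": [-0.03, 0, 0, 0, -0.06, 0, 0, 0, -0.06, 0, 0, 0]}}

```text
clock: 10.28
ee_pos: [0.5457, -0.0024, 0.0512]
tcp_rot: [-2.331, 2.107, -0.0]
ft_force: [-0.2, -2.1, 3.4]
finger_gap: 0.28
```

>>> {"method": "play_rows", "body": {"commands": [-0.03, 0, 0, 0, -0.06, 0, 0, 0, -0.06, 0, 0, 0]}}

```text
clock: 10.65
ee_pos: [0.5455, -0.0005, 0.0512]
tcp_rot: [-2.331, 2.106, -0.0]
ft_force: [-0.3, -2.1, 2.8]
finger_gap: 0.28
```

>>> {"method": "play_rows", "body": {"commands": [-0.02, 0, 0, 0, -0.04, 0, 0, 0]}}

```text
clock: 10.9
ee_pos: [0.5454, 0.0005, 0.0511]
tcp_rot: [2.331, -2.107, 0.0]
ft_force: [0.8, -2.5, 4.3]
finger_gap: 0.274
```

>>> {"method": "play_rows", "body": {"commands": [-0.02, 0, 0, 0, -0.03, 0, 0, 0]}}

```text
clock: 11.15
ee_pos: [0.5453, 0.0015, 0.0511]
tcp_rot: [-2.331, 2.107, -0.0]
ft_force: [0.2, -3.8, 5.0]
finger_gap: 0.276
```

>>> {"method": "play_rows", "body": {"commands": [-0.02, 0, 0, 0, -0.03, 0, 0, 0]}}

```text
clock: 11.4
ee_pos: [0.5452, 0.0024, 0.0511]
tcp_rot: [2.331, -2.107, 0.0]
ft_force: [0.6, -4.6, 5.3]
finger_gap: 0.28
```

>>> {"method": "play_rows", "body": {"commands": [0, 0, -0.01, 0, 0, 0, -0.01, 0]}}

```text
clock: 11.65
ee_pos: [0.545, 0.0029, 0.0512]
tcp_rot: [2.331, -2.106, -0.001]
ft_force: [0.2, -1.4, -0.6]
finger_gap: 0.277
```

>>> {"method": "play_rows", "body": {"commands": [-0.02, 0, 0, 0, -0.02, 0, 0, 0]}}

```text
clock: 11.9
ee_pos: [0.5449, 0.0029, 0.0512]
tcp_rot: [2.33, -2.106, -0.0]
ft_force: [1.6, -3.7, -2.3]
finger_gap: 0.275
```

>>> {"method": "play_rows", "body": {"commands": [-0.02, 0, 0, 0, -0.02, 0, 0, 0]}}

```text
clock: 12.15
ee_pos: [0.5449, 0.003, 0.0512]
tcp_rot: [2.33, -2.107, 0.0]
ft_force: [1.6, -4.7, -3.2]
finger_gap: 0.28
```

It has stopped at knob y of about 58 mm with the force climbing: the hard stop, as the image predicted. Building up to about 8 N.

>>> {"method": "play_rows", "body": {"commands": [-0.03, 0, 0, 0, -0.03, 0, 0, 0]}}

```text
clock: 12.4
ee_pos: [0.5449, 0.003, 0.0513]
tcp_rot: [2.329, -2.107, 0.002]
ft_force: [1.1, -8.5, -2.4]
finger_gap: 0.281
```

>>> {"method": "play_rows", "body": {"commands": [-0.02, 0, 0.005, 0, -0.02, 0, 0.005, 0]}}

```text
clock: 12.65
ee_pos: [0.5449, 0.003, 0.0513]
tcp_rot: [2.328, -2.108, 0.002]
ft_force: [1.9, -9.4, -0.3]
finger_gap: 0.276
```

>>> {"method": "play_rows", "body": {"commands": [0, 0, 0, 0, 0, 0, 0, 0, 0, 0, 0, 0]}}

```text
clock: 13.02
ee_pos: [0.5449, 0.0031, 0.0513]
tcp_rot: [2.328, -2.108, 0.002]
ft_force: [1.9, -9.5, -0.5]
finger_gap: 0.276
```

>>> {"method": "play_rows", "body": {"commands": [0, 0, 0, 0, 0, 0, 0, 0, 0, 0, 0, 0]}}

```text
clock: 13.4
ee_pos: [0.5449, 0.003, 0.0513]
tcp_rot: [2.328, -2.108, 0.002]
ft_force: [1.0, -9.6, -1.6]
finger_gap: 0.278
```

```bash
python3 - <<'E'
from fit import *
s=env.sense();R=Ro.from_rotvec(s["tcp_rot"]).as_matrix();print(s["ft_force"].round(2),R.round(4))
i=cams.capture("scene")[190:300,200:380];j=cams.capture("wrist")
cv2.imwrite("pics/s2.png",np.vstack([cv2.resize(i,(560,330),interpolation=cv2.INTER_CUBIC),j[60:310]])[:,:,::-1])
E
```

```text
[ 0.97 -9.57 -1.64] [[ 9.900e-02 -9.951e-01  1.000e-04]
 [-9.951e-01 -9.900e-02 -1.900e-03]
 [ 1.900e-03  1.000e-04 -1.000e+00]]
```

View pics/s2.png

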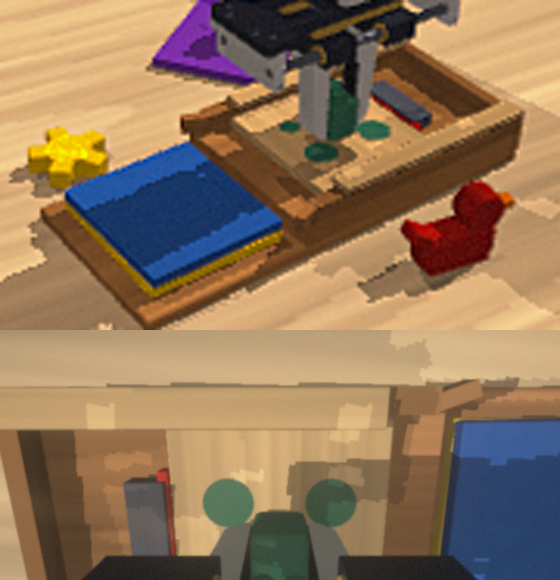

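The board now holds the red bumper against its dark stop (wrist strip, red at about (165,500)), and the 9–10 N push was held for 0.75 s. Easing the push most of the way and opening.

>>> {"method": "play_rows", "body": {"commands": [0.03, 0, 0, 0, 0.06, 0, 0, 0, 0.06, 0, 0, 0]}}

```text
clock: 13.88
ee_pos: [0.545, 0.003, 0.0512]
tcp_rot: [2.33, -2.107, 0.0]
ft_force: [0.7, -5.7, -1.7]
finger_gap: 0.276
```

>>> {"method": "play_rows", "body": {"commands": [0, 0, 0, 0, 0, 0, 0, 0, 0, 0, 0, 0, 0, 0, 0, 0, 0, 0, 0, 0, 0, 0, 0, 0], "gripper": 0.5}}

```text
clock: 14.62
ee_pos: [0.545, 0.0034, 0.0512]
tcp_rot: [2.331, -2.106, -0.0]
ft_force: [-0.2, 0.6, 1.2]
finger_gap: 0.5
```

>>> {"method": "play_rows", "body": {"commands": [0, 0, -0.2, 0, 0, 0, -0.6, 0, 0, 0, -1.4, 0, 0, 0, -2.4, 0, 0, 0, -3.6, 0, 0, 0, -4.8, 0, 0, -1.0, -5.8, 0, 0, -1.0, -5.8, 0, 0, -1.0, -5.8, 0]}}

```text
clock: 15.75
ee_pos: [0.5738, 0.0063, 0.2251]
tcp_rot: [2.33, -2.106, -0.001]
ft_force: [-0.6, 0.5, 0.3]
finger_gap: 0.5
```

```bash
python3 - <<'E'
from fit import *
s=env.sense();print(s["ee_pos"],s["ft_force"].round(2))
np.save("w3.npy",np.r_[s["ee_pos"],s["tcp_rot"]]);j=cams.capture("wrist");cv2.imwrite("pics/w3.png",j[:,:,::-1])
E
```

```text
[0.57379203 0.00626916 0.22507087] [-0.58  0.53  0.26]
```

View pics/w3.png

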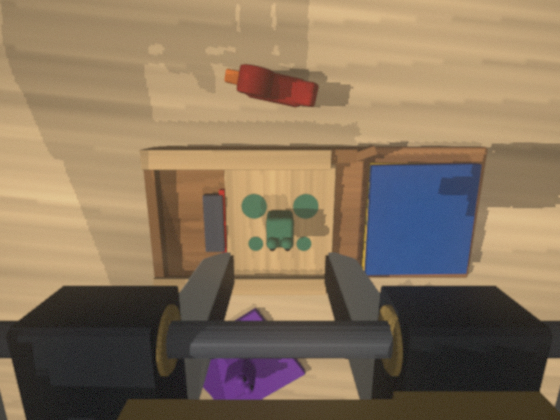

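The board lies in the slot at columns 226–334 with the bumper (223,192) squeezed against its stop; the blue board sits square on the stack. A quick numeric check, then hand in.

```bash
python3 - <<'E'
from fit import *
g,c=load("w3")
f=lambda P,z:np.median([(plane(c,p,z)[:2]-[.5522,-.0547])@[-.1007,.9949] for p in P])
print("front edge, rear edge y",f(edge(g,1,range(200,245,3),220,234,1),.040),f(edge(g,1,range(175,245,3),326,342,-1),.040))
im=cv2.imread("pics/w3.png").astype(int);m=((im[:,:,0]-im[:,:,2])>40).astype(np.uint8);m[:,:340]=0;m[300:]=0
k,l,st,ct=cv2.connectedComponentsWithStats(m);j=st[1:,4].argmax()+1
q=plane(c,ct[j],.032);print("blue centre",q,"was",.5613,-.1442)
env.hand_in()
E
```

```text
front edge, rear edge y 0.11175352195119055 0.00301929741646372
blue centre [ 0.56090146 -0.14231656  0.032     ] was 0.5613 -0.1442
the job is handed in; nothing more can be done
```

The frog board is in the slot, released and holding the red bumper in, and the job is handed in. I slid it off the stack by its knob, lowered it about 2 mm onto the slot floor and crept forward until I felt the stop.

- **Push:** the hard stop came at a knob position of about y = 58 mm, matching the estimate from the pictures. I kept leaning at about 9.5 N for at least 0.75 s. That is a little over the 8 N asked and well under 20 N.
- **Where the board ended up:** the last wrist picture puts its edges at about y = 3 and 112 mm. The knob centre works out at about 57–58 mm, so it has not sprung back beyond the roughly 1–2 mm I can measure.
- **Boards beneath:** the blue board's centre is within about 2 mm of where the frog board's centre was at the start. That is close to measurement error and below the 6 mm limit. I did not measure the yellow board; in the last scene view, taken while still pushing, it sat square under the blue one.
- **Bystanders:** the duck looked undisturbed in the last picture, and the star in the last scene view. I did not measure the others, but the arm went nowhere near them.
- **Robot:** the arm is clear above, at z = 0.225, touching nothing. The last step finished at about 16 s, within the 51 s limit.

No check failed. While creeping, the board briefly pressed on the slot floor with about 5 N, which I eased off before the final push.

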